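# Refit the pencil feeder's gate and fluted feed wheel

### The arm

A 6-joint arm with a two-finger parallel gripper is mounted at the origin on the work surface. World frame = base frame: x ahead of the robot, y to its left, z up, the work surface at z = 0. Lengths are in mm, angles in rad, forces in N, time in s.
With the tool pointing down it reaches from about 275 to 750 mm from the base axis. Payload 10.2 kg.
Tool frame: the origin (TCP) lies midway between the tips of the shut fingers; the grasp point (between the pads) lies 19 mm behind it (ctrl.tcp_to_grasp is the z of the grasp point in the tool frame, in mm); z points along the fingers, y is the direction in which the jaws open and shut (so a half turn about z gives the same grasp; the last joint's range is limited). The gripper opens to 85 mm and grips with 20 to 120 N. Pads are 22 mm wide; open, the fingers measure 114 mm over their backs; the gripper's body (76 mm by 85 mm) begins 54 mm behind the grasp point. The pads swing forward as they close: fully open they stand 13 mm farther back than shut.
Start: joints at [-1.562, 0.313, 1.498, -0, 1.331, -0.223], TCP at [120.594, -510.968, 231.294] pointing down, gripper open.
Joint ranges: [-2.94, 2.94], [-0.97, 2.17], [0.19, 2.56], [-1.23, 4.37], [0.02, 3.11], [-2.88, 2.88]. Speed limits (rad/s): [2.39, 2.39, 3.01, 3.14, 3.14, 3.14].

### API

Orientations are given as a unit quaternion [w, x, y, z].
In Python, from rig import sensors, capture, order, ctrl gives the robot as it stands. The module is installed in compiled form; this text tells all that it offers.
- The arm moves only by the tool play_rows, never from a script. Its argument "deltas" is a list of rows, each a list of 7 numbers: the shift along the world's x, y, z in units of 40 mm (1.0 is 40 mm), then the turn, a rotation vector about the world's x, y, z in units of 6 degrees (1.0 is 6 degrees), then the opening, from -1 (shut) to 1 (fully open). A call has 1 to 8 rows; each row shifts and turns the commanded pose from where the row before left it; what a row does not reach is not made up. A row lasts 1/12 s, in which the tool goes at most 41.7 mm and 7.16 degrees, less where a joint would pass 70% of its speed; a pose out of reach is approached as far as the arm can. A call is refused whole if a number of a shift passes 1 or a number of a turn 1, either way. A call with a gripper value outside its range is refused whole. The fingers move at their own pace and stop on an object; "squeeze" is the grip in N (left out, the last holds). Time passes only in rows, so rows that do not move let the fingers close. It gives the time, the measured TCP pose, the force and the opening at its end, in the units of the state.
- sensors.sense(): the state, without advancing time (a new reading comes with each control period).
- capture(name): name is "scene" or "side" or "wrist"; returns a dict with "pixels" (384x512x3 uint8, red, green, blue), "z_map" (384x512 float32, mm along the optical axis (not along the pixel's ray), 0 where there is no reading), "fx", "fy", "cx", "cy" (pixels), "eye" and "rotation" of the camera in the world; the wrist camera has in their place "tool_from_camera" (4x4, takes a point from camera to tool coordinates, whose origin is the TCP and whose axes are the flange's). Camera axes: x right, y down, z forward; pixel columns grow to the right and rows downward; lengths in mm; the calibration is good to about 2 mm. A picture is of the moment at which its call begins: read the wrist's pose just before it.
- order.finish_job(): hands the job in, once; it reports no verdict.
The state is a dict: "time_s": time; "joints": joint angles; "dq": joint speeds; "tau": joint torques, N m; "eef_pos": TCP position; "ee_rot": TCP orientation; "force": force on the tool from outside, world axes, zero at the start; "wrist_torque": the same for the moment, N m; "grip_width": opening from 0.0 (shut) to 1.0 (fully open).
Only numpy, scipy, OpenCV 4.12 (cv2) and the standard library are available. Lean on these libraries where they do the work, as an engineer would, in place of code of your own. Each camera call takes 0.05 s, during which the arm holds its last target. There are 200 camera calls.

### The job

Refit the cleaned pencil feeder: first slide the orange gate edgewise out of its wooden rack and fully down into the slot in the feeder's deck, and let go of it. Then lift the blue feed wheel by its hub, turn it until its cross-shaped bore meshes with the steel splined shaft, slide it down, and press it all the way home against the sprung brass seat. Finish while still holding the wheel pressed fully home with the gripper, and leave the oil bottle, the pencil bundle and the green tray where they are.

Things in the scene. Friction and masses are not known exactly. Their poses are not given: they have to be found in the camera images.
- gate_mid (a point): centre (half-way up) of the loose orange gate: an upright plate 90 mm long (x), 6 mm thick (y), 80 mm tall (z up), about 90 g; same either way round. Its top 25 mm are a thicker grip rib, 70 mm long, 14 mm thick, whose centre is 27.5 mm above this point
- rack: fixed wooden rack on the table, 130 (x) x 45 (y) mm, 38 mm high, origin at the centre of its underside. At the start the gate stands upright in its slot (97 x 9 mm, long along x, 30 mm deep), lower 30 mm inside
- slot_mouth (a point): centre of the mouth of the gate slot in the green feeder's deck, 80 mm above the table. The slot is 96 mm long along this frame's x, 9 mm wide along y, 30 mm deep, with a 3 mm chamfer round its mouth. A gate standing on its floor has its centre 10 mm above this point. The drive shaft stands 135 mm away in the -y direction
- feeder: green pencil feeder, a fixed machine 220 mm along x, 330 mm along y (from -150 to +180), deck 80 mm high; origin on the table. Slot at y = +50 mm, shaft at y = -85 mm. A flat layer of pencils, 12 mm high, is fixed to the deck from y = +78 mm on
- wheel_mid (a point): centre (half-way up) of the loose blue feed wheel, 56 mm tall, about 200 g, lying on the table, z up. Lower 16 mm: fluted disc 96 mm across. Above it a square hub 38 x 38 mm (faces square to x and y), 40 mm high, to be gripped across two faces. Cross-shaped bore right through, arms 26 mm across and 10 mm wide along x and y: meshes in any of four quarter turns
- shaft_top (a point): centre of the top of the upright steel splined shaft, 130 mm above the table, z up. Cross-shaped: arms 24 mm across, 8 mm wide, along x and y, tapering by 2.5 mm on every side over the top 6 mm. Turns stiffly (0.12 N m), starts at any angle. The wheel touches the raised seat when its centre is 8 mm below this point; fully home it is 16 mm below
- seat (a joint): travel of the sprung brass seat, a 54 mm disc round the shaft, in m: 0 raised (top 94 mm above the table, 36 mm below the shaft's top), 0.008 fully home on its hard stop. Its spring pushes up with 6 N raised, 10.8 N home, more than the wheel weighs, so it rises again when the pressing stops
- oil_mid (a point): bystander: centre of a yellow oil bottle, 48 mm across, 120 mm tall, standing on the table
- bundle_mid (a point): bystander: centre of a bundle of dark red pencils lying on the table, 175 x 38 mm, 23 mm high, long along its x
- tray_mid (a point): bystander: centre of an empty green plastic tray, 90 x 160 mm, 40 mm high, on the table beyond the feeder
- gate: the same orange gate, its origin at the centre of its underside, 40 mm below its centre
- wheel: the same blue feed wheel, its origin at the centre of its underside, 28 mm below its centre

How it is judged:
By the outcome, as a careful person would: the job done as asked, in the order asked, and still so for the second after the job is handed in, while the arm keeps its last pose, push and grip.
It also fails if it takes over 67 s, if anything falls off the work surface, if the arm or the gripper's body presses on something with over 40 N, if the wrist force passes 120 N, or if a joint passes its speed limit or range.

## Working session

There is one attempt and no reset: what is moved stays moved. The work goes in short steps, Python scripts to look and compute and a tool call to move; the robot and the scene stay as the last step left them, time stands still between calls to the robot, and variables do not carry over. Pictures are saved under pics/ and viewed, about 8 in all and at most 12, crops included, and the job is handed in when it is done.

Besides the shell and the picture viewer there is one more tool, called after "Emit:" by a JSON object that holds its "fn" and its "kwargs", one argument or row to a line. play_rows: Moves the arm, as the interface text tells. Its arguments: {"type":"object","properties":{"deltas":{"type":"array","items":{"type":"array","items":{"type":"number"}}},"squeeze":{"type":"number"}},"required":["deltas"]}

```bash
mkdir -p pics
cat > h.py <<'E'
import numpy as np, cv2
from rig import sensors, capture, order, ctrl
from scipy.spatial.transform import Rotation as R
def pose():
    s=sensors.sense(); q=s['ee_rot']
    return np.array(s['eef_pos']), R.from_quat([q[1],q[2],q[3],q[0]]), s
def cap(n,save=None):
    p,r,s=pose(); c=capture(n)
    if 'tool_from_camera' in c:
        T=np.array(c['tool_from_camera']); c['Rw']=r.as_matrix()@T[:3,:3]; c['e']=r.as_matrix()@T[:3,3]+p
    else: c['Rw']=np.array(c['rotation']).reshape(3,3); c['e']=np.array(c['eye'])
    if save: cv2.imwrite(save,c['pixels'][:,:,::-1])
    z=c['z_map']; v,u=np.mgrid[:384,:512]
    P=np.stack([(u-c['cx'])/c['fx']*z,(v-c['cy'])/c['fy']*z,z],-1)
    c['P']=P@c['Rw'].T+c['e']; c['P'][z==0]=np.nan
    return c
E
python3 - <<'E'
from h import *
a=cap('scene','pics/a.png');b=cap('side','pics/b.png')
for n,c in(('scene',a),('side',b)): print(n,c['e'],c['Rw'].round(3).tolist(),c['fx'])
w=cap('wrist','pics/w.png'); print(w['e'])
cv2.imwrite('pics/ab.png',cv2.resize(np.hstack([a['pixels'],b['pixels']])[:,:,::-1],(800,300)))
np.savez('pics/first.npz',a=a['P'],b=b['P'],w=w['P'],ai=a['pixels'],bi=b['pixels'],wi=w['pixels'])
print(pose()[2], ctrl.tcp_to_grasp)
E
```

```text
Traceback (most recent call last):
  File "h.py", line 11, in cap
    else: c['Rw']=np.array(c['rotation']).reshape(3,3); c['e']=np.array(c['eye'])
                  ~~~~~~~~~~~~~~~~~~~~~~~~~~~~~~~^^^^^
ValueError: cannot reshape array of size 4 into shape (3,3)
```

Camera rotation is a quaternion.

```bash
sed -i "s/else: c\['Rw'\]=np.array(c\['rotation'\]).reshape(3,3);/else: q=c['rotation']; c['Rw']=R.from_quat([q[1],q[2],q[3],q[0]]).as_matrix();/" h.py
python3 - <<'E'
from h import *
a=cap('scene','pics/a.png');b=cap('side','pics/b.png')
for n,c in(('scene',a),('side',b)): print(n,c['e'],c['Rw'].round(3).tolist(),c['fx'])
w=cap('wrist','pics/w.png'); print(w['e'])
np.savez('pics/first.npz',a=a['P'],b=b['P'],w=w['P'],ai=a['pixels'],bi=b['pixels'],wi=w['pixels'])
print(pose()[2], ctrl.tcp_to_grasp)
for n,c in(('scene',a),('side',b)):
    P=c['P'];h=cv2.cvtColor(c['pixels'],cv2.COLOR_RGB2HSV)
    for nm,lo,hi in(('orange',5,18),('yellow',22,33),('green',40,85),('blue',95,125)):
        m=(h[...,0]>=lo)&(h[...,0]<=hi)&(h[...,1]>130)&(h[...,2]>50)&np.isfinite(P[...,2])
        k,l,st,ce=cv2.connectedComponentsWithStats(m.astype(np.uint8))
        for i in range(1,k):
            if st[i,4]>60:
                Q=P[l==i];print(n,nm,st[i],np.percentile(Q,[2,50,98],axis=0).round(0).tolist())
E
```

```text
scene [1314.1001734  -321.67411129  921.34462911] [[0.398, 0.668, -0.629], [0.917, -0.281, 0.281], [0.011, -0.689, -0.724]] 376.5700561667863
side [   36.492311   -1095.03311898   803.64102441] [[0.892, -0.211, 0.399], [-0.451, -0.436, 0.779], [0.01, -0.875, -0.485]] 446.4332588965131
[ 190.48802267 -494.9134208   374.42342527]
{'time_s': 0.2, 'joints': array([-1.56238561e+00,  3.13239105e-01,  1.49807006e+00,  1.92862854e-05,
        1.33100505e+00, -2.23401055e-01]), 'dq': array([-0.00190477, -0.00134355, -0.00356924,  0.00037438, -0.00038331,
        0.00048979]), 'tau': array([ 8.94622408e-04, -4.12019134e+01, -2.59610546e+01, -8.47157480e-05,
        2.97780840e-03,  4.22856203e-05]), 'eef_pos': array([ 120.60545386, -510.83140439,  230.98117948]), 'ee_rot': array([-3.57696601e-04,  9.93290630e-01,  1.15644255e-01,  4.80202263e-05]), 'force': array([0.17999956, 0.2660864 , 0.36291409]), 'wrist_torque': array([-0.03091399,  0.00655096, -0.03336822]), 'grip_width': 1.0046103072615633} -18.700000000000003
scene orange [233   0  27  23 297] [[-1181.0, 608.0, -203.0], [-1160.0, 693.0
[... 1098 characters left out ...]
 234   64   40 1056] [[754.0, -114.0, -0.0], [793.0, -38.0, 3.0], [847.0, 37.0, 40.0]]
scene blue [220  33  44  24 659] [[-1428.0, 576.0, -447.0], [-1259.0, 697.0, -423.0], [-1149.0, 820.0, -411.0]]
scene blue [320 143  26  25 398] [[460.0, 301.0, 2.0], [511.0, 336.0, 16.0], [539.0, 387.0, 57.0]]
side orange [249 276  35  25 593] [[391.0, -384.0, 37.0], [431.0, -375.0, 67.0], [475.0, -365.0, 89.0]]
side yellow [ 51 119  14  11  94] [[68.0, 803.0, 109.0], [91.0, 833.0, 124.0], [112.0, 867.0, 132.0]]
side yellow [196 181  51  14 155] [[430.0, 76.0, 88.0], [509.0, 87.0, 91.0], [592.0, 99.0, 94.0]]
side blue [180 172  16  10  63] [[452.0, 309.0, 14.0], [469.0, 348.0, 16.0], [492.0, 383.0, 21.0]]
```

View pics/a.png

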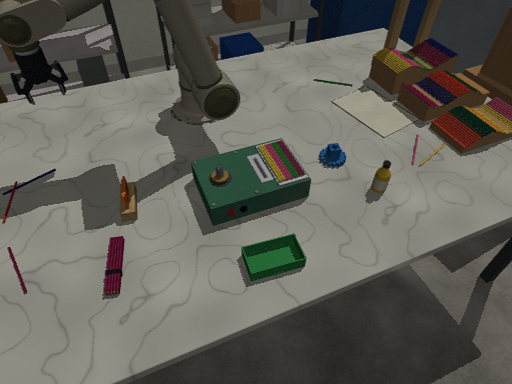

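View pics/b.png

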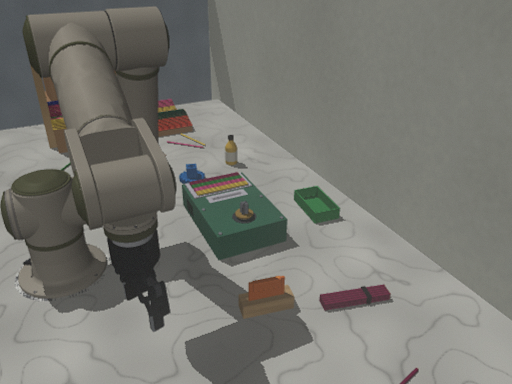

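The scene shows the gate in its rack at (127,190), the feeder at about (250,180) with its shaft at (220,172), and the wheel at (333,153). The bottle is at (381,178), the tray at (273,257) and the bundle at (114,265). The side view agrees. Next I'll fit yaws from the point clouds.

Run:
```python
import numpy as np,cv2
d=np.load('pics/first.npz')
def rect(Q,n):
    r=cv2.minAreaRect(Q[:,:2].astype(np.float32)); print(n,len(Q),np.round(r[0],1),np.round(r[1],1),round(r[2],1),'z',np.median(Q[:,2]).round(1))
for k in 'ab':
    P=d[k]; im=d[k+'i']; h=cv2.cvtColor(im,cv2.COLOR_RGB2HSV); f=np.isfinite(P[...,2])
    x,y,z=P[...,0],P[...,1],P[...,2]
    box=lambda x0,x1,y0,y1,z0,z1: f&(x>x0)&(x<x1)&(y>y0)&(y<y1)&(z>z0)&(z<z1)
    m=box(370,700,-200,230,76,84); m=cv2.erode(m.astype(np.uint8),np.ones((2,2)))>0
    rect(P[m],k+' deck'); 
    m=box(370,500,-450,-320,50,95); rect(P[m],k+' gate'); q=P[m][:,:2]; 
    u,s,v=np.linalg.svd(q-q.mean(0)); print(' dir',np.degrees(np.arctan2(v[0,1],v[0,0])).round(1))
    rect(P[box(350,520,-450,-320,34,40)],k+' racktop')
    rect(P[box(430,570,270,420,50,60)],k+' hubtop'); rect(P[box(430,570,270,420,12,18)],k+' disc')
    rect(P[box(370,640,-200,200,120,135)],k+' shaft'); rect(P[box(370,640,-200,50,92,97)],k+' seat')
    m=box(370,640,30,250,88,97);rect(P[m],k+' pencils')
```

```text
a deck 2547 [514.4  12.7] [325.1 217.8] 88.8 z 78.8
a gate 145 [ 435.  -370.9] [13.9 94.1] 79.2 z 84.8
 dir -10.2
a racktop 283 [ 433.8 -371.7] [ 45.7 132.7] 79.8 z 36.8
a hubtop 76 [495.1 344.6] [39.3 42.6] 76.9 z 53.6
a disc 194 [498.6 341.5] [92.9 88.7] 48.4 z 14.5
a shaft 32 [511.6 -87.6] [19.2 15.4] 87.8 z 125.9
a seat 84 [513.2 -88.2] [51.6 44.3] 84.5 z 93.4
a pencils 779 [514.4 121.9] [ 91.3 179.6] 89.2 z 89.8
b deck 2436 [512.2   4.5] [323.4 219. ] 89.0 z 80.3
b gate 519 [ 435.1 -373.1] [16.5 90.1] 80.6 z 75.3
 dir 170.0
b racktop 462 [ 434.9 -372.4] [ 50.2 129.9] 80.4 z 37.4
b hubtop 59 [495.5 344. ] [43.1 37.1] 70.4 z 55.5
b disc 136 [495.  343.4] [91.3 94.1] 74.6 z 16.0
b shaft 41 [510.8 -91.3] [19.6 22. ] 87.0 z 126.8
b seat 97 [508.5 -92.1] [49.3 52.2] 75.0 z 94.0
b pencils 714 [513.2 121.1] [ 97.3 182.3] 88.8 z 91.2
```

Emit:
{"fn": "play_rows", "kwargs": {
  "deltas": [
    [0.9,0.4,0,0,0,-0.5,1],
    [0.9,0.4,0,0,0,-0.5,1],
    [0.9,0.4,0,0,0,-0.5,1],
    [0.9,0.4,0,0,0,-0.5,1],
    [0.9,0.4,0,0,0,-0.5,1],
    [0.9,0.4,0,0,0,-0.5,1],
    [0.9,0.4,0,0,0,-0.5,1],
    [0.9,0.4,0,0,0,-0.4,1]
  ]
}}

```text
time_s: 0.87
eef_pos: [410.2, -381.7, 231.2]
ee_rot: [-0.0, 0.996, -0.089, -0.0]
force: [-0.4, -0.8, 0.4]
grip_width: 1.0
```

```bash
cat > look.py <<'E'
from h import *
import sys
w=cap('wrist',sys.argv[1]); p,r,s=pose()
print(p.round(1),(np.degrees(r.as_euler('xyz'))).round(2),s['time_s'],'f',s['force'].round(1),'t',s['wrist_torque'].round(2),'g',round(s['grip_width'],3),'j',s['joints'].round(2))
print('cam',w['e'].round(0),w['Rw'][:,2].round(2)); np.savez('pics/w.npz',P=w['P'],im=w['pixels'])
E
python3 look.py pics/w1.png
```

```text
[ 415.2 -378.6  231.1] [-1.799e+02 -1.200e-01 -1.015e+01] 0.9167 f [ 4.2  4.  -0.8] t [ 0.17 -0.13  0.02] g 1.003 j [-0.95  0.39  1.38  0.    1.36  0.8 ]
cam [ 481. -395.  375.] [-0.28  0.05 -0.96]
```

View pics/w1.png

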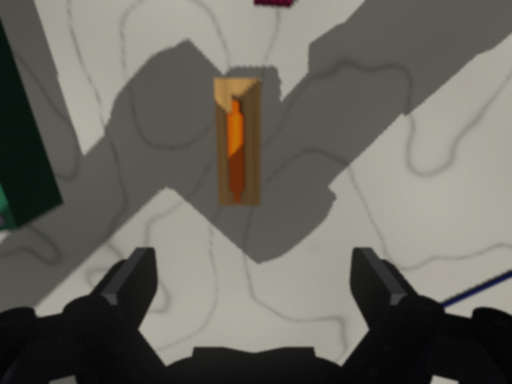

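The wrist view shows the gate's rib top, about (236,100)-(238,200), square to the image, so the yaw is about right. I'll measure it from depth.

```bash
cat > fit.py <<'E'
import numpy as np,cv2,sys
d=np.load('pics/w.npz');P=d['P']
def rect(a,n=''):
    x0,x1,y0,y1,z0,z1=a;x,y,z=P[...,0],P[...,1],P[...,2]
    m=(x>x0)&(x<x1)&(y>y0)&(y<y1)&(z>z0)&(z<z1); Q=P[m]
    if len(Q)<8: print(n,len(Q));return
    r=cv2.minAreaRect(Q[:,:2].astype(np.float32)); print(n,len(Q),np.round(r[0],1),np.round(r[1],1),round(r[2],1),'mean',Q.mean(0).round(1))
E
python3 - <<'E'
from fit import *
rect((370,500,-440,-310,80,95),'rib');rect((350,520,-440,-310,32,42),'rack')
print(P[:,:,2].shape, P[130:190:20,225:252:3].round(0).tolist())
E
```

```text
rib 1420 [ 432.6 -371.8] [14.1 89.5] 79.9 mean [ 434.1 -372.3   88.6]
rack 4069 [ 432.3 -371.7] [ 44.8 129.8] 80.1 mean [ 438.6 -373.8   38.9]
(384, 512) [[[451.0, -361.0, 40.0], [451.0, -364.0, 39.0], [455.0, -371.0, 89.0], [454.0, -374.0, 89.0], [454.0, -376.0, 88.0], [454.0, -379.0, 89.0], [453.0, -381.0, 88.0], [448.0, -382.0, 39.0], [447.0, -385.0, 40.0]], [[431.0, -357.0, 38.0], [431.0, -360.0, 39.0], [438.0, -367.0, 88.0], [437.0, -370.0, 88.0], [437.0, -373.0, 88.0], [437.0, -375.0, 90.0], [436.0, -378.0, 88.0], [428.0, -378.0, 39.0], [427.0, -381.0, 39.0]], [[411.0, -352.0, 40.0], [410.0, -355.0, 39.0], [420.0, -364.0, 88.0], [420.0, -367.0, 89.0], [419.0, -369.0, 89.0], [419.0, -372.0, 88.0], [418.0, -374.0, 88.0], [407.0, -374.0, 38.0], [406.0, -377.0, 38.0]]]
```

Emit:
{"fn": "play_rows", "kwargs": {
  "deltas": [
    [0.3,0.14,-0.5,0,0,0,0.3],
    [0.3,0.14,-0.8,0,0,0,0.0],
    [0,0,-0.8,0,0,0,0.0],
    [0,0,-0.8,0,0,0,0.0],
    [0,0,-0.5,0,0,0,0.0],
    [0,0,0,0,0,0,0.0]
  ]
}}

```text
time_s: 1.42
eef_pos: [431.1, -369.9, 90.9]
ee_rot: [-0.003, 0.996, -0.088, -0.003]
force: [1.5, 0.0, 0.5]
grip_width: 0.5
```

```bash
python3 look.py pics/w2.png
python3 - <<'E'
from fit import *
rect((370,500,-440,-310,82,93),'rib');rect((350,520,-440,-310,32,42),'rack')
E
```

```text
[ 432.  -371.    93.8] [-1.7984e+02  1.7000e-01 -1.0120e+01] 1.4667 f [ 0.8 -0.9  0.5] t [-0.05  0.    0.04] g 0.493 j [-0.92  0.55  1.53  0.    1.07  0.83]
cam [ 503. -384.  234.] [-0.29  0.06 -0.96]
rib 4266 [ 432.3 -371.7] [14.  90.8] 80.0 mean [ 436.1 -372.4   88.7]
rack 9763 [ 431.9 -371.7] [ 45.2 130.9] 80.0 mean [ 445.  -374.    38.9]
```

Emit:
{"fn": "play_rows", "kwargs": {
  "deltas": [
    [0,0,-0.5,0,0,0,0.0],
    [0,0,-0.42,0,0,0,0.0],
    [0,0,0,0,0,0,-0.5],
    [0,0,0,0,0,0,-1],
    [0,0,0,0,0,0,-1],
    [0,0,0,0,0,0,-1],
    [0,0,0,0,0,0,-1]
  ],
  "squeeze": 60
}}

```text
time_s: 2.05
eef_pos: [433.2, -372.6, 60.4]
ee_rot: [0.001, 0.996, -0.088, 0.001]
force: [-1.0, 0.7, 7.2]
grip_width: 0.155
```

```bash
python3 look.py pics/w3.png
```

```text
[ 433.2 -372.6   60.4] [ 1.7987e+02 -1.4000e-01 -1.0110e+01] 2.1 f [-0.2  0.5  7.3] t [ 0.05  0.15 -0.  ] g 0.158 j [-0.92  0.6   1.55 -0.    0.99  0.83]
cam [ 504. -386.  204.] [-0.28  0.05 -0.96]
```

Emit:
{"fn": "play_rows", "kwargs": {
  "deltas": [
    [0,0,0.3,0,0,0,-1],
    [0,0,0.5,0,0,0,-1],
    [0,0,0.6,0,0,0,-1],
    [0,0,0.7,0,0,0,-1],
    [0,0,0.7,0,0,0,-1],
    [0,0,0.6,0,0,0,-1],
    [0,0,0.5,0,0,0,-1],
    [0,0,0,0,0,0,-1]
  ]
}}

```text
time_s: 2.77
eef_pos: [433.5, -372.9, 219.4]
ee_rot: [0.003, 0.996, -0.088, 0.003]
force: [0.4, -0.7, 0.2]
grip_width: 0.152
```

Run:
```python
from h import *
p,r,s=pose();print(p.round(1),r.as_euler('xyz',degrees=True).round(2),s['force'].round(1),s['grip_width'])
a=cap('scene');b=cap('side')
y=slice(90,260);cv2.imwrite('pics/g4.png',cv2.resize(np.hstack([a['pixels'][90:260,60:260],b['pixels'][160:330,170:370]])[:,:,::-1],None,fx=2,fy=2))
for c in(a,b):
    h=cv2.cvtColor(c['pixels'],cv2.COLOR_RGB2HSV);P=c['P']
    m=(h[...,0]>=3)&(h[...,0]<=18)&(h[...,1]>130)&(abs(P[...,0]-432)<70)&(abs(P[...,1]+372)<70)&(P[...,2]>120)
    Q=P[m];print(len(Q),np.percentile(Q,[1,50,99],axis=0).round(0).tolist())
```

```text
[ 433.5 -372.9  219.4] [179.69  -0.34 -10.11] [ 0.4 -0.7  0.2] 0.15166978079337362
219 [[403.0, -383.0, 168.0], [456.0, -375.0, 225.0], [481.0, -364.0, 267.0]]
919 [[390.0, -386.0, 168.0], [425.0, -375.0, 203.0], [476.0, -365.0, 245.0]]
```

View pics/g4.png

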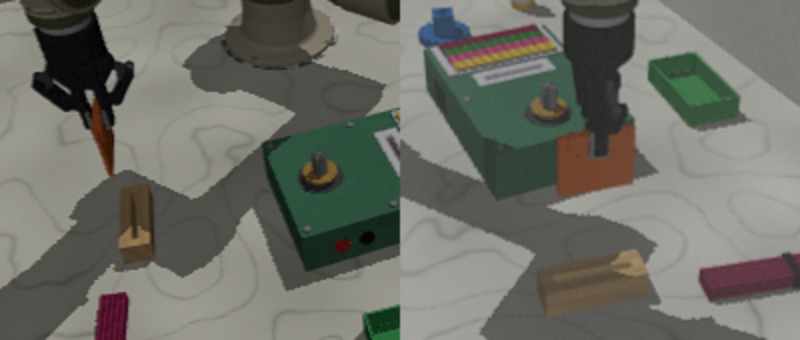

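Emit:
{"fn": "play_rows", "kwargs": {
  "deltas": [
    [0,0.5,0,0,0,0.2,-1],
    [0,0.8,0,0,0,0.2,-1],
    [0,0.95,0,0,0,0.2,-1],
    [0,0.95,0,0,0,0.2,-1],
    [0,0.95,0,0,0,0.2,-1],
    [0,0.95,0,0,0,0.2,-1],
    [0,0.95,0,0,0,0.2,-1],
    [0,0.95,0,0,0,0.1,-1]
  ]
}}

```text
time_s: 3.53
eef_pos: [431.6, -89.8, 213.3]
ee_rot: [-0.001, 1.0, -0.009, -0.001]
force: [0.6, 0.4, 0.2]
grip_width: 0.153
```

Emit:
{"fn": "play_rows", "kwargs": {
  "deltas": [
    [0,0.9,0,0,0,0,-1],
    [0,0.7,0,0,0,0,-1],
    [0,0.4,0,0,0,0,-1],
    [0,0.2,0,0,0,0,-1],
    [0,0,0,0,0,0,-1],
    [0,0,0,0,0,0,-1]
  ]
}}

```text
time_s: 4.03
eef_pos: [432.4, -4.2, 213.9]
ee_rot: [0.0, 1.0, -0.01, -0.001]
force: [0.1, 1.4, -1.2]
grip_width: 0.152
```

```bash
python3 look.py pics/w5.png
python3 - <<'E'
from fit import *
rect((380,650,-170,200,76,84),'deck');rect((480,545,-120,-60,126,134),'shaft');rect((480,545,-120,-60,91,97),'seat');rect((440,580,25,65,30,76),'slot');rect((380,640,60,200,88,97),'pencils')
E
```

```text
[432.6  -4.6 214.1] [ 1.80e+02  4.00e-02 -1.16e+00] 4.0833 f [ 0.4 -0.3 -0.3] t [ 0.   -0.08  0.05] g 0.154 j [-0.28  0.12  1.78 -0.    1.24  1.31]
cam [504.  -6. 357.] [-0.29  0.01 -0.96]
deck 54540 [485.4  13.7] [331.4 173.4] 88.9 mean [491.3 -31.6  80.9]
shaft 632 [507.  -86.5] [20.8 21.1] 82.3 mean [506.9 -85.7 129.4]
seat 2860 [506.9 -86.5] [53.5 52.9] 81.0 mean [507.6 -83.5  94.8]
slot 1302 [509.6  49.5] [ 9.  96.5] 88.7 mean [512.3  51.5  58.8]
pencils 22844 [497.6 122.9] [ 91.4 148.9] 88.8 mean [503.5 122.   91.6]
```

View pics/w5.png

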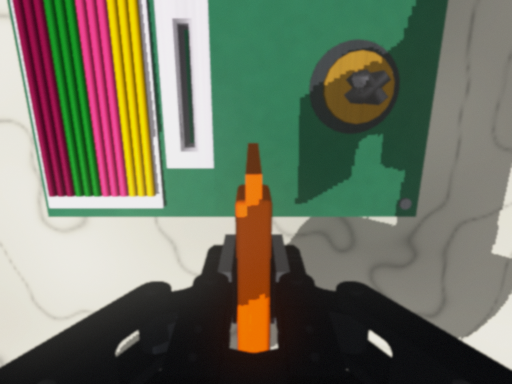

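The slot spans about (182,25)-(187,147) and reads cleanly in depth. The shaft is at (370,88) and its cross is visibly rotated. Now I'll measure the held gate in the same image.

Run:
```python
from fit import *
h=cv2.cvtColor(d['im'],cv2.COLOR_RGB2HSV)
m=(h[...,0]>=3)&(h[...,0]<=18)&(h[...,1]>150)&(P[...,2]>140)&(P[...,2]<300)&(abs(P[...,1]+4)<30)
Q=P[m];print(len(Q),np.percentile(Q,[1,50,99],axis=0).round(1).tolist())
for lo,hi in((150,185),(185,215),(215,238),(238,250)):
    q=Q[(Q[:,2]>lo)&(Q[:,2]<hi)]
    if len(q)>5: print(lo,len(q),np.percentile(q,[1,50,99],axis=0).round(1).tolist())
# end edge of plate & rib top front
q=Q[(Q[:,2]>236)&(Q[:,2]<248)];r=cv2.minAreaRect(q[:,:2].astype(np.float32));print(r)
```

```text
6412 [[400.2, -12.0, 191.8], [442.0, -5.1, 242.3], [476.7, 1.9, 289.3]]
150 44 [[476.2, -7.7, 167.5], [476.5, -5.5, 176.3], [476.7, -3.2, 184.6]]
185 115 [[476.3, -7.9, 185.5], [476.5, -5.5, 201.3], [476.8, -3.0, 214.7]]
215 324 [[465.8, -11.6, 216.0], [466.9, -5.5, 229.3], [476.9, 0.9, 237.8]]
238 5689 [[400.2, -11.6, 240.0], [439.9, -5.0, 242.4], [476.3, 1.9, 245.3]]
((437.39764404296875, -4.936008453369141), (13.989540100097656, 79.298828125), 88.87251281738281)
```

Emit:
{"fn": "play_rows", "kwargs": {
  "deltas": [
    [0.5,0.3,0,0,0,0,-1],
    [0.6,0.4,-0.2,0,0,0,-1],
    [0.5,0.4,-0.4,0,0,0,-1],
    [0.35,0.27,-0.5,0,0,0,-1],
    [0,0,-0.4,0,0,0,-1],
    [0,0,-0.2,0,0,0,-1],
    [0,0,0,0,0,0,-1],
    [0,0,0,0,0,0,-1]
  ]
}}

```text
time_s: 4.75
eef_pos: [510.6, 50.1, 146.8]
ee_rot: [0.0, 1.0, -0.01, -0.0]
force: [-0.2, 0.5, -1.2]
grip_width: 0.151
```

```bash
python3 look.py pics/w6.png
python3 - <<'E'
from fit import *
rect((440,580,25,75,30,76),'slot'); x,y,z=[P[...,i] for i in range(3)]
m=(z>40)&(z<74)&(x>470)&(x<570)&(y>30)&(y<75)
Q=P[m]
for a in(545,548,551,554):
    q=Q[abs(Q[:,0]-a)<1.5]
    if len(q): print(a,len(q),q[:,1].min().round(1),q[:,1].max().round(1))
print('slot xmax',Q[:,0].max() if len(Q) else None)
h=cv2.cvtColor(d['im'],cv2.COLOR_RGB2HSV)
m=(h[...,0]>=3)&(h[...,0]<=18)&(h[...,1]>150)&(z>80)&(z<300)&(abs(y-50)<30); Q=P[m]
for lo,hi in((80,110),(110,140),(140,164),(164,175)):
    q=Q[(Q[:,2]>lo)&(Q[:,2]<hi)]
    if len(q)>5: print(lo,len(q),np.percentile(q,[1,50,99],axis=0).round(1).tolist())
E
```

```text
[510.9  50.2 147.4] [ 1.7999e+02 -8.0000e-02 -1.1900e+00] 4.8 f [ 0.3  0.3 -0.7] t [-0.04 -0.01  0.04] g 0.151 j [-0.13  0.37  1.65 -0.    1.12  1.46]
cam [582.  48. 290.] [-0.29  0.01 -0.96]
slot 198 [540.7  47.5] [ 8.9 30.9] 89.0 mean [546.6  45.5  56. ]
545 18 43.0 44.6
548 33 42.9 51.8
551 59 42.8 51.8
554 32 42.8 51.7
slot xmax 556.0792646233634
80 27 [[401.5, 47.2, 80.2], [554.6, 64.1, 90.7], [598.2, 78.4, 109.6]]
110 78 [[554.5, 46.8, 111.5], [554.7, 48.7, 128.2], [554.9, 50.7, 139.8]]
140 197 [[517.5, 43.1, 141.5], [554.6, 48.7, 157.7], [555.1, 68.6, 164.0]]
164 1951 [[477.9, 42.3, 165.4], [523.8, 49.3, 174.6], [554.9, 56.8, 175.0]]
```

Emit:
{"fn": "play_rows", "kwargs": {
  "deltas": [
    [-0.04,-0.03,-0.1,0,0,0,-1],
    [0,0,-0.2,0,0,0,-1],
    [0,0,-0.15,0,0,0,-1],
    [0,0,-0.1,0,0,0,-1],
    [0,0,-0.1,0,0,0,-1],
    [0,0,-0.1,0,0,0,-1],
    [0,0,0,0,0,0,-1]
  ]
}}

```text
time_s: 5.38
eef_pos: [508.7, 49.9, 115.7]
ee_rot: [-0.0, 1.0, -0.01, -0.001]
force: [0.6, 0.5, -0.8]
grip_width: 0.15
```

Emit:
{"fn": "play_rows", "kwargs": {
  "deltas": [
    [0,0,-0.1,0,0,0,-1],
    [0,0,-0.1,0,0,0,-1],
    [0,0,-0.1,0,0,0,-1],
    [0,0,-0.1,0,0,0,-1],
    [0,0,-0.03,0,0,0,-1],
    [0,0,0,0,0,0,-1]
  ]
}}

```text
time_s: 5.88
eef_pos: [509.1, 49.9, 102.3]
ee_rot: [0.0, 1.0, -0.009, 0.001]
force: [-14.6, 0.7, 32.4]
grip_width: 0.154
```

Emit:
{"fn": "play_rows", "kwargs": {
  "deltas": [
    [0,0,0.05,0,0,0,-1],
    [0,0,0,0,0,0,-0.3],
    [0,0,0,0,0,0,-0.2],
    [0,0,0.2,0,0,0,-0.2],
    [0,0,0.5,0,0,0,-0.2],
    [0,0,0.8,0,0,0,-0.2],
    [0,0,0.8,0,0,0,-0.2],
    [0,0,0.6,0,0,0,-0.2]
  ]
}}

```text
time_s: 6.55
eef_pos: [509.3, 49.8, 220.0]
ee_rot: [0.0, 1.0, -0.01, 0.001]
force: [0.5, -0.1, -0.4]
grip_width: 0.402
```

```bash
python3 look.py pics/w7.png
python3 - <<'E'
from fit import *
rect((440,580,20,75,110,140),'gate top');rect((480,545,-120,-60,126,134),'shaft');rect((480,545,-120,-60,91,97),'seat')
E
```

```text
[510.9  49.7 224.1] [179.94  -0.52  -1.11] 6.6 f [ 0.2 -1.   5.3] t [-0.03 -0.06  0.04] g 0.4 j [-0.13  0.29  1.55  0.    1.29  1.46]
cam [581.  48. 364.] [-0.28  0.01 -0.96]
gate top 1946 [508.4  48.8] [13.8 90.4] 89.1 mean [511.5  48.6 130.4]
shaft 492 [507.2 -86.1] [19.6 20.4] 84.5 mean [507.7 -85.2 129.3]
seat 2029 [507.7 -84.9] [50.7 53.7] 65.7 mean [510.9 -81.   94.8]
```

Emit:
{"fn": "play_rows", "kwargs": {
  "deltas": [
    [-0.2,-0.5,0,0,0,0,-0.2],
    [-0.2,-0.8,0,0,0,0,-0.2],
    [-0.3,-0.8,-0.2,0,0,0,-0.2],
    [-0.3,-0.8,-0.3,0,0,0,-0.2],
    [-0.25,-0.5,-0.3,0,0,0,-0.2],
    [0,0,0,0,0,0,-0.2],
    [0,0,0,0,0,0,-0.2]
  ]
}}

```text
time_s: 7.18
eef_pos: [458.6, -86.8, 185.0]
ee_rot: [-0.0, 1.0, -0.011, -0.0]
force: [1.0, 0.1, 0.5]
grip_width: 0.405
```

```bash
python3 look.py pics/w8.png
python3 - <<'E'
from fit import *
x,y,z=[P[...,i] for i in range(3)]
rect((480,545,-120,-60,126,134),'shaft')
m=(z>126)&(z<134)&(abs(x-508)<25)&(abs(y+86)<25);v,u=np.nonzero(m);print(u.min(),u.max(),v.min(),v.max())
c=(int(u.mean()),int(v.mean()))
im=d['im'][max(0,c[1]-75):c[1]+75,c[0]-75:c[0]+75,::-1]
cv2.imwrite('pics/w8c.png',cv2.resize(im,None,fx=3,fy=3,interpolation=cv2.INTER_CUBIC))
# cross template fit: 2D, points with z>112 (arms 24x8) via rasterized angle search
m=(z>115)&(z<134)&(abs(x-508)<25)&(abs(y+86)<25);Q=P[m][:,:2]
g=P[(z>91)&(z<97)&(abs(x-508)<30)&(abs(y+86)<30)][:,:2]
best=[]
for zlo,zhi,L,w in((127,134,19,3.0),(115,134,24,8)):
    A=P[(z>zlo)&(z<zhi)&(abs(x-508)<25)&(abs(y+86)<25)][:,:2]; res=[]
    B=g
    for t in range(-45,45):
        for cx in np.arange(504,512,.5):
            for cy in np.arange(-90,-82,.5):
                def ins(q):
                    c,s=np.cos(np.radians(t)),np.sin(np.radians(t));a=q-[cx,cy];X=abs(a@[c,s]);Y=abs(a@[-s,c])
                    return ((X<L/2)&(Y<w/2))|((Y<L/2)&(X<w/2))
                res.append((ins(A).mean()-ins(B).mean(),t,cx,cy))
    res.sort(reverse=True);print(len(A),res[:5])
E
```

```text
[459.2 -86.2 185.5] [-1.7999e+02 -1.0000e-02 -1.1600e+00] 7.2333 f [-0.5 -0.   0.1] t [-0.01 -0.04  0.  ] g 0.399 j [-0.44  0.23  1.73  0.    1.18  1.15]
cam [531. -89. 328.] [-0.29  0.01 -0.96]
shaft 742 [507.  -86.7] [20.6 20.7] 85.6 mean [507.5 -86.9 129.5]
234 268 116 151
649 [(np.float64(0.4899845916795069), 43, np.float64(508.0), np.float64(-87.5)), (np.float64(0.4869029275808937), 43, np.float64(508.5), np.float64(-87.5)), (np.float64(0.4869029275808937), 42, np.float64(508.5), np.float64(-86.5)), (np.float64(0.48382126348228044), 42, np.float64(508.5), np.float64(-87.0)), (np.float64(0.48382126348228044), 41, np.float64(508.0), np.float64(-86.5))]
915 [(np.float64(0.9527996890504606), 41, np.float64(507.5), np.float64(-87.0)), (np.float64(0.9521229165237671), 40, np.float64(507.0), np.float64(-87.0)), (np.float64(0.950892836728628), 42, np.float64(507.5), np.float64(-87.0)), (np.float64(0.9497542126803392), 40, np.float64(507.5), np.float64(-87.0)), (np.float64(0.9494021080549648), 41, np.float64(507.0), np.float64(-87.0))]
```

View pics/w8c.png

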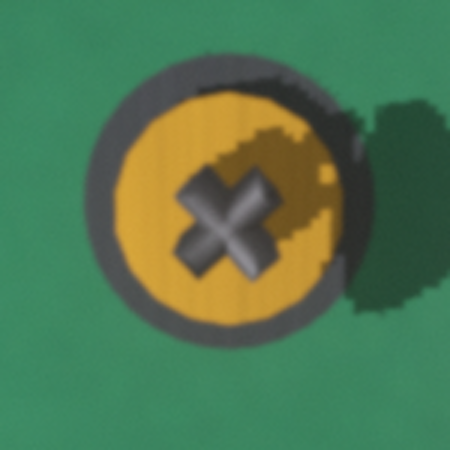

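The cross is clear: its arms point up-left and up-right in the crop, about 41° in world terms (depth fit 41°, centre near (507.3,-87)). Now to the wheel.

Emit:
{"fn": "play_rows", "kwargs": {
  "deltas": [
    [0,0.5,0,0,0,-0.3,-0.2],
    [0,0.8,0,0,0,-0.3,0],
    [0,0.95,0,0,0,-0.3,0.3],
    [0,0.95,0,0,0,-0.3,0.3],
    [0,0.95,0,0,0,-0.3,0.3],
    [0,0.95,0,0,0,-0.3,0.3],
    [0,0.95,0,0,0,-0.3,0.3],
    [0,0.95,0,0,0,-0.2,0.3]
  ]
}}

```text
time_s: 7.9
eef_pos: [458.6, 197.0, 186.0]
ee_rot: [-0.0, 0.992, -0.13, 0.001]
force: [0.7, -0.4, 0.2]
grip_width: 0.651
```

Emit:
{"fn": "play_rows", "kwargs": {
  "deltas": [
    [0.1,0.95,0,0,0,0,0.3],
    [0.1,0.95,0,0,0,0,0.3],
    [0,0.8,0,0,0,0,0.3],
    [0,0.5,0,0,0,0,0.3],
    [0,0.3,0,0,0,0,0.3],
    [0,0,0,0,0,0,0.3],
    [0,0,0,0,0,0,0.3]
  ]
}}

```text
time_s: 8.48
eef_pos: [466.7, 334.1, 185.3]
ee_rot: [0.0, 0.992, -0.129, 0.0]
force: [0.0, -1.0, 0.3]
grip_width: 0.651
```

```bash
python3 look.py pics/w9.png
python3 - <<'E'
from fit import *
x,y,z=[P[...,i] for i in range(3)]
rect((440,560,280,400,52,60),'hubtop');rect((430,560,270,420,10,20),'disc')
E
```

```text
[466.9 333.4 185.4] [ 1.7998e+02 -1.0000e-02 -1.4910e+01] 8.5333 f [ 0.4 -0.7 -0.6] t [-0.02  0.    0.01] g 0.652 j [ 0.42  0.46  1.41 -0.    1.27  2.25]
cam [536. 315. 329.] [-0.28  0.07 -0.96]
hubtop 1538 [492.4 345.4] [37.9 38. ] 75.3 mean [492.9 345.1  56.8]
disc 4755 [492.2 345.3] [95.7 94.8] 75.1 mean [496.1 343.1  16.8]
```

View pics/w9.png

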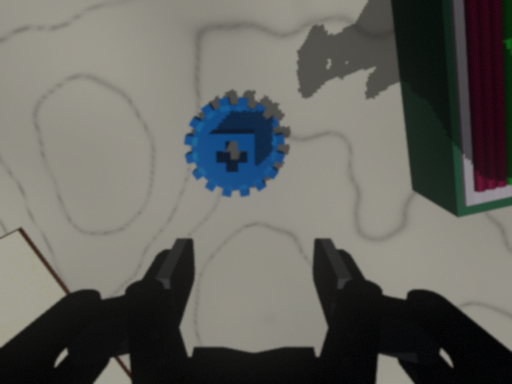

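Emit:
{"fn": "play_rows", "kwargs": {
  "deltas": [
    [0.3,0.15,-0.3,0,0,0,0.5],
    [0.34,0.15,-0.6,0,0,0,0.5],
    [0,0,-0.8,0,0,0,0.5],
    [0,0,-0.8,0,0,0,0.5],
    [0,0,-0.7,0,0,0,0.5],
    [0,0,-0.4,0,0,0,0.5],
    [0,0,-0.2,0,0,0,0.5],
    [0,0,0,0,0,0,0.5]
  ]
}}

```text
time_s: 9.2
eef_pos: [492.3, 344.6, 32.1]
ee_rot: [0.001, 0.991, -0.13, -0.001]
force: [0.1, 0.4, -0.6]
grip_width: 0.753
```

Emit:
{"fn": "play_rows", "kwargs": {
  "deltas": [
    [0,0,-0.2,0,0,0,0.5],
    [0,0,-0.05,0,0,0,0.5],
    [0,0,0,0,0,0,-0.1],
    [0,0,0,0,0,0,-0.5],
    [0,0,0,0,0,0,-1],
    [0,0,0,0,0,0,-1],
    [0,0,0,0,0,0,-1]
  ],
  "squeeze": 100
}}

```text
time_s: 9.78
eef_pos: [493.1, 346.1, 24.4]
ee_rot: [-0.001, 0.992, -0.13, 0.001]
force: [0.3, -0.4, 6.4]
grip_width: 0.429
```

```bash
python3 look.py pics/w10.png
```

```text
[493.2 346.1  24.4] [-1.7993e+02 -9.0000e-02 -1.4910e+01] 9.8333 f [-0.7 -0.5  6.5] t [-0.04  0.17  0.  ] g 0.426 j [0.42 0.7  1.46 0.   0.97 2.25]
cam [562. 327. 168.] [-0.27  0.07 -0.96]
```

Emit:
{"fn": "play_rows", "kwargs": {
  "deltas": [
    [0,0,0.3,0,0,0,-1],
    [0,0,0.5,0,0,0,-1],
    [0,0,0.7,0,0,0,-1],
    [0,0,0.8,0,0,0,-1],
    [0,0,0.8,0,0,0,-1],
    [0,0,0.7,0,0,0,-1],
    [0,0,0.35,0,0,0,-1],
    [0,0,0,0,0,0,-1]
  ]
}}

```text
time_s: 10.5
eef_pos: [493.5, 346.4, 193.5]
ee_rot: [-0.002, 0.992, -0.13, 0.003]
force: [0.4, 0.5, -1.7]
grip_width: 0.43
```

Emit:
{"fn": "play_rows", "kwargs": {
  "deltas": [
    [0,-0.3,0,0,0,-0.3,-1],
    [0,-0.6,0,0,0,-0.4,-1],
    [0,-0.9,0,0,0,-0.4,-1],
    [0,-0.9,0,0,0,-0.4,-1],
    [0,-0.9,0,0,0,-0.4,-1],
    [0,-0.9,0,0,0,-0.4,-1],
    [0,-0.9,0,0,0,-0.4,-1],
    [0,-0.9,0,0,0,-0.4,-1]
  ]
}}

```text
time_s: 11.17
eef_pos: [491.0, 91.6, 187.6]
ee_rot: [0.001, 0.957, -0.29, -0.002]
force: [0.5, -0.2, -2.2]
grip_width: 0.427
```

Emit:
{"fn": "play_rows", "kwargs": {
  "deltas": [
    [0,-0.9,0,0,0,-0.4,-1],
    [0,-0.9,0,0,0,-0.4,-1],
    [0,-0.8,0,0,0,-0.4,-1],
    [0,-0.6,0,0,0,-0.4,-1],
    [0,-0.4,0,0,0,-0.4,-1],
    [0,-0.2,0,0,0,-0.4,-1],
    [0,0,0,0,0,-0.2,-1],
    [0,0,0,0,0,0,-1]
  ]
}}

```text
time_s: 11.83
eef_pos: [491.6, -58.3, 188.1]
ee_rot: [0.0, 0.909, -0.417, -0.001]
force: [-0.6, 0.0, -2.1]
grip_width: 0.431
```

```bash
python3 look.py pics/w11.png
python3 - <<'E'
from h import *
b=cap('side');a=cap('scene');np.savez('pics/sc.npz',a=a['P'],b=b['P'],ai=a['pixels'],bi=b['pixels'])
for c,e in((a,(150,90)),(b,(170,110))):
    im=c['pixels'][e[1]:e[1]+150,e[0]:e[0]+150]
    cv2.imwrite('pics/s_%d.png'%e[0],cv2.resize(im,None,fx=2.6,fy=2.6)[:,:,::-1])
cv2.imwrite('pics/s11.png',np.hstack([cv2.imread('pics/s_150.png'),cv2.imread('pics/s_170.png')]))
E
```

```text
[491.8 -57.8 188.3] [ 1.7995e+02  1.1000e-01 -4.9120e+01] 11.8833 f [ 0.3  0.6 -2.7] t [ 0.02 -0.06  0.05] g 0.43 j [-0.35  0.29  1.65  0.    1.21  2.07]
cam [ 539. -114.  331.] [-0.19  0.22 -0.96]
```

View pics/s11.png

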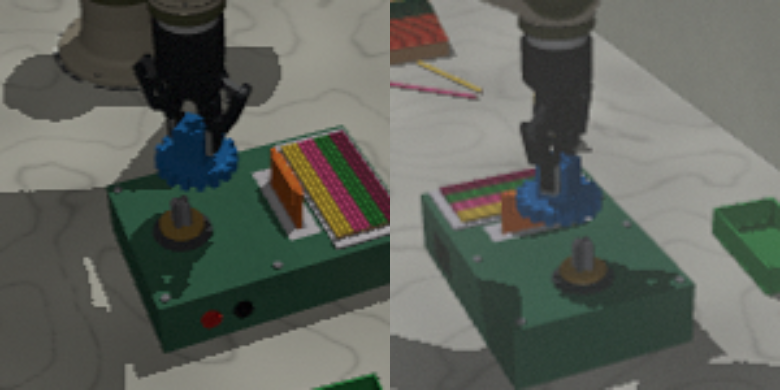

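The gate is standing in its slot and the wheel is held level above the deck. Next I'll measure the held wheel and the shaft together in the wrist depth image.

Run:
```python
from fit import *
h=cv2.cvtColor(d['im'],cv2.COLOR_RGB2HSV);x,y,z=[P[...,i] for i in range(3)]
bl=(h[...,0]>=95)&(h[...,0]<=125)&(h[...,1]>120)&(h[...,2]>40)
for n,lo,hi in(('hub',212,224),('disc',172,186)):
    Q=P[bl&(z>lo)&(z<hi)]; 
    if len(Q)>10:
        r=cv2.minAreaRect(Q[:,:2].astype(np.float32));print(n,len(Q),r,Q.mean(0).round(1))
        if n=='disc':
            # fit circle r~48 to outer pts
            from scipy.optimize import least_squares
            c0=np.array([492,-58.]);a=np.degrees(np.arctan2(*(Q[:,:2]-c0).T[::-1]));rr=np.hypot(*(Q[:,:2]-c0).T)
            pts=[Q[(abs(a-t)<4)][np.argmax(rr[abs(a-t)<4]),:2] for t in range(-180,180,8) if (abs(a-t)<4).sum()>3 and rr[abs(a-t)<4].max()>40]
            pts=np.array(pts);f=least_squares(lambda c:np.hypot(*(pts-c).T)-47.5,c0,loss='soft_l1');print(len(pts),f.x,np.std(f.fun))
rect((480,545,-120,-60,126,134),'shaft');rect((470,545,-125,-50,91,97),'seat')
```

```text
hub 7920 ((490.9300537109375, -59.031982421875), (63.74281311035156, 39.46980285644531), 41.369510650634766) [492.6 -60.8 219.6]
disc 11303 ((501.9314880371094, -71.75852966308594), (95.56288146972656, 61.998043060302734), 41.22797775268555) [504.8 -75.1 180.3]
28 [491.14663222 -59.23311482] 1.9422844038538059
shaft 122 [510.5 -92.4] [22.5 11.2] 34.5 mean [513.6 -89.8 127.9]
seat 1923 [512.1 -96.7] [52.6 31.4] 25.8 mean [512.7 -97.7  94.9]
```

Emit:
{"fn": "play_rows", "kwargs": {
  "deltas": [
    [0.2,-0.35,0,0,0,0,-1],
    [0.185,-0.35,-0.1,0,0,0,-1],
    [0,0,-0.2,0,0,0,-1],
    [0,0,-0.2,0,0,0,-1],
    [0,0,-0.15,0,0,0,-1],
    [0,0,-0.05,0,0,0,-1],
    [0,0,0,0,0,0,-1],
    [0,0,0,0,0,0,-1]
  ]
}}

```text
time_s: 12.65
eef_pos: [508.0, -85.9, 161.4]
ee_rot: [-0.0, 0.91, -0.415, 0.0]
force: [-0.3, -0.3, -1.9]
grip_width: 0.433
```

```bash
python3 look.py pics/w12.png
python3 - <<'E'
from h import *
from scipy.optimize import least_squares
for n in('scene','side'):
    c=cap(n);P=c['P'];h=cv2.cvtColor(c['pixels'],cv2.COLOR_RGB2HSV);x,y,z=[P[...,i] for i in range(3)]
    near=(abs(x-508)<70)&(abs(y+86)<70)
    g=near&(z>82)&(z<128)&(h[...,1]<60)
    bl=near&(h[...,0]>=95)&(h[...,0]<=125)&(h[...,1]>120)&(z>125)&(z<160)
    br=near&(z>91)&(z<97)&(h[...,0]>8)&(h[...,0]<28)&(h[...,1]>100)
    for nm,m in(('shaftgrey',g),('disc',bl),('brass',br)):
        Q=P[m]
        if len(Q)>5:print(n,nm,len(Q),np.percentile(Q,[2,50,98],axis=0).round(1).tolist())
E
```

```text
[508.1 -86.  161.6] [-1.7998e+02 -3.0000e-02 -4.9100e+01] 12.7 f [ 0.7  0.2 -1.8] t [ 0.03  0.03 -0.  ] g 0.427 j [-0.4   0.36  1.63  0.    1.16  2.03]
cam [ 555. -141.  305.] [-0.19  0.22 -0.96]
scene shaftgrey 14 [[513.5, -110.7, 82.1], [522.7, -85.1, 89.2], [543.3, -61.3, 102.5]]
scene disc 401 [[481.4, -132.3, 137.3], [531.2, -98.2, 151.2], [556.6, -42.5, 156.3]]
scene brass 62 [[500.1, -112.0, 91.2], [521.7, -95.8, 92.6], [535.7, -68.5, 95.9]]
side shaftgrey 117 [[442.1, -148.9, 82.0], [507.7, -97.8, 85.0], [570.0, -75.6, 113.9]]
side disc 209 [[463.5, -134.7, 140.5], [484.7, -100.1, 152.6], [547.2, -50.1, 156.4]]
side brass 14 [[484.5, -106.9, 91.4], [495.3, -77.2, 94.1], [515.5, -61.0, 95.7]]
```

Emit:
{"fn": "play_rows", "kwargs": {
  "deltas": [
    [0,0,-0.1,0,0,0,-1],
    [0,0,-0.08,0,0,0,-1],
    [0,0,-0.06,0,0,0,-1],
    [0,0,-0.06,0,0,0,-1],
    [0,0,0,0,0,0,-1]
  ]
}}

```text
time_s: 13.22
eef_pos: [507.7, -86.1, 148.7]
ee_rot: [0.0, 0.91, -0.416, -0.001]
force: [0.3, -0.1, -2.1]
grip_width: 0.43
```

```bash
python3 look.py pics/w13.png
```

```text
[507.9 -86.1 149. ] [ 1.7999e+02  3.0000e-02 -4.9120e+01] 13.2667 f [ 0.8 -0.8 -2. ] t [ 0.02 -0.02 -0.04] g 0.428 j [-0.4   0.37  1.64  0.    1.13  2.03]
cam [ 555. -142.  292.] [-0.19  0.22 -0.96]
```

Emit:
{"fn": "play_rows", "kwargs": {
  "deltas": [
    [0,0,-0.07,0,0,0,-1],
    [0,0,-0.1,0,0,0,-1],
    [0,0,-0.12,0,0,0,-1],
    [0,0,-0.12,0,0,0,-1],
    [0,0,-0.12,0,0,0,-1],
    [0,0,-0.1,0,0,0,-1],
    [0,0,0,0,0,0,-1]
  ]
}}

```text
time_s: 13.85
eef_pos: [507.6, -86.0, 123.1]
ee_rot: [0.0, 0.91, -0.416, -0.001]
force: [-0.1, 0.8, -2.2]
grip_width: 0.426
```

Emit:
{"fn": "play_rows", "kwargs": {
  "deltas": [
    [0,0,-0.07,0,0,0,-1],
    [0,0,-0.08,0,0,0,-1],
    [0,0,-0.07,0,0,0,-1],
    [0,0,-0.07,0,0,0,-1],
    [0,0,-0.05,0,0,0,-1],
    [0,0,0,0,0,0,-1],
    [0,0,0,0,0,0,-1]
  ],
  "squeeze": 115
}}

```text
time_s: 14.43
eef_pos: [508.3, -86.3, 111.2]
ee_rot: [0.0, 0.91, -0.416, 0.001]
force: [-2.2, 0.7, 7.3]
grip_width: 0.423
```

```bash
python3 look.py pics/w14.png
```

```text
[508.3 -86.3 111.2] [-1.7997e+02 -5.0000e-02 -4.9120e+01] 14.4833 f [-2.7  0.5  8. ] t [0.13 0.52 0.01] g 0.426 j [-0.4   0.42  1.68 -0.    1.04  2.03]
cam [ 555. -142.  255.] [-0.19  0.22 -0.96]
```

Emit:
{"fn": "play_rows", "kwargs": {
  "deltas": [
    [0,0,-0.04,0,0,0,-1],
    [0,0,0,0,0,0,-1],
    [0,0,0,0,0,0,-1]
  ]
}}

```text
time_s: 14.73
eef_pos: [508.3, -86.3, 110.4]
ee_rot: [0.0, 0.91, -0.416, 0.001]
force: [-5.0, 1.9, 14.2]
grip_width: 0.427
```

Emit:
{"fn": "play_rows", "kwargs": {
  "deltas": [
    [0,0,-0.04,0,0,0,-1],
    [0,0,0,0,0,0,-1],
    [0,0,0,0,0,0,-1]
  ]
}}

```text
time_s: 14.98
eef_pos: [508.4, -86.4, 110.3]
ee_rot: [0.0, 0.91, -0.415, 0.001]
force: [-11.9, 2.4, 29.1]
grip_width: 0.425
```

The force climbed from 14 to 29 N while z stayed at 110.3, so this is the hard stop (predicted TCP 110.4). I'll ease the push slightly and then verify everything.

Emit:
{"fn": "play_rows", "kwargs": {
  "deltas": [
    [0,0,0.015,0,0,0,-1],
    [0,0,0,0,0,0,-1],
    [0,0,0,0,0,0,-1]
  ]
}}

```text
time_s: 15.23
eef_pos: [508.4, -86.3, 110.3]
ee_rot: [0.0, 0.91, -0.415, 0.001]
force: [-9.2, 2.7, 23.2]
grip_width: 0.423
```

```bash
python3 look.py pics/w15.png
python3 - <<'E'
from fit import *
h=cv2.cvtColor(d['im'],cv2.COLOR_RGB2HSV);x,y,z=[P[...,i] for i in range(3)]
bl=(h[...,0]>=95)&(h[...,0]<=125)&(h[...,1]>120)&(h[...,2]>40)&(abs(x-508)<60)&(abs(y+86)<60)
for lo,hi in((96,110),(132,150)):
    q=P[bl&(z>lo)&(z<hi)];print('wheel top z',len(q),np.median(q[:,2]) if len(q) else '')
rect((380,650,-170,200,76,86),'deck')
from h import *
a=cap('scene');b=cap('side')
f=np.load('pics/first.npz')
for k,c in(('a',a),('b',b)):
    h=cv2.cvtColor(c['pixels'],cv2.COLOR_RGB2HSV);P2=c['P'];x,y,z=[P2[...,i] for i in range(3)]
    o=(h[...,0]>=3)&(h[...,0]<=18)&(h[...,1]>130)&(abs(x-509)<60)&(abs(y-49)<20)&(z>84)
    print(k,'gate',o.sum(),np.percentile(P2[o],[2,50,98],axis=0).round(0).tolist() if o.sum() else '')
    w=(h[...,0]>=95)&(h[...,0]<=125)&(h[...,1]>120)&(abs(x-508)<60)&(abs(y+86)<60)&(z>75)
    print(k,'wheel',w.sum(),np.percentile(P2[w],[2,50,98],axis=0).round(0).tolist())
    P1=f[k]
    for n,(x0,x1,y0,y1) in dict(bundle=(500,760,-450,-250),tray=(720,880,-140,70),oil=(650,740,360,440)).items():
        r=[]
        for Q in(P1,P2):
            m=(Q[...,0]>x0)&(Q[...,0]<x1)&(Q[...,1]>y0)&(Q[...,1]<y1)&(Q[...,2]>10)&(Q[...,2]<150);r.append((int(m.sum()),Q[m].mean(0).round(0) if m.any() else None))
        print(k,n,r)
cv2.imwrite('pics/s15.png',np.hstack([cv2.resize(c['pixels'][e[1]:e[1]+150,e[0]:e[0]+150],None,fx=2.6,fy=2.6)[:,:,::-1] for c,e in((a,(170,100)),(b,(170,130)))]))
E
```

```text
[508.3 -86.3 110.3] [-1.7997e+02 -1.1000e-01 -4.9100e+01] 15.2833 f [-8.5  2.6 23.2] t [0.48 1.71 0.01] g 0.433 j [-0.4   0.42  1.68 -0.    1.03  2.03]
cam [ 555. -142.  254.] [-0.19  0.21 -0.96]
wheel top z 11006 102.81550362678091
wheel top z 8615 142.6524552253834
deck 63444 [507.8 -35.7] [232.4 221.4] 88.9 mean [551.6 -77.3  81. ]
a gate 173 [[472.0, 41.0, 86.0], [523.0, 46.0, 123.0], [556.0, 54.0, 131.0]]
a wheel 605 [[480.0, -132.0, 86.0], [526.0, -96.0, 102.0], [556.0, -46.0, 215.0]]
a bundle [(431, array([ 618., -434.,   20.])), (435, array([ 618., -433.,   20.]))]
a tray [(894, array([803., -37.,  28.])), (885, array([802., -36.,  28.]))]
a oil [(392, array([694., 399.,  66.])), (393, array([694., 398.,  65.]))]
b gate 267 [[467.0, 38.0, 85.0], [497.0, 45.0, 114.0], [535.0, 52.0, 132.0]]
b wheel 349 [[465.0, -135.0, 89.0], [496.0, -109.0, 102.0], [550.0, -52.0, 144.0]]
b bundle [(385, array([ 609., -436.,   21.])), (383, array([ 610., -436.,   21.]))]
b tray [(706, array([800., -44.,  27.])), (716, array([800., -44.,  27.]))]
b oil [(279, array([681., 395.,  62.])), (95, array([667., 398.,  49.]))]
```

View pics/s15.png

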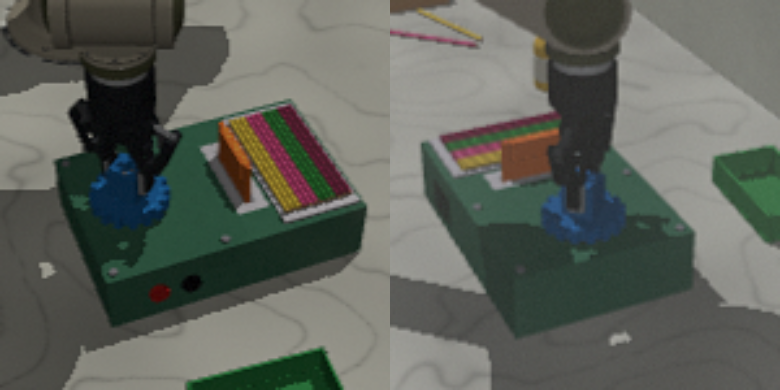

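The gate is in its slot and the wheel is down on the shaft. The wheel's hub top reads 142.7 mm and disc top 102.8 mm, against 142 and 102 when home, with the deck reading 1 mm high. Handing in.

```bash
python3 -c "
from rig import order,sensors
print(order.finish_job()); s=sensors.sense(); print(s['time_s'],s['eef_pos'],s['force'])"
```

```text
the job is handed in; nothing more can be done
None
the job is handed in; nothing more can be done
```

The job is done and handed in after about 15 s of robot time. The orange gate is fully down in the deck slot and released. The blue wheel is meshed on the shaft, and the gripper was still holding it pressed home at the last reading.

Last checks:
- **Gate:** its top reads 130.4 mm, against 130 mm when standing on the slot floor.
- **Wheel:** the tool stopped at 110.3 mm, where I expected fully home to be (110.4 mm). Pushing further only raised the force from 14 to 29 N, so it is on the hard stop. I eased the push to about 23 N before handing in. Disc and hub tops read 102.8 and 142.7 mm, against 102 and 142 mm, with the deck itself reading 1 mm high.
- **Bystanders:** the tray and bundle read within 1 mm of where they started. The oil bottle also reads unmoved in the scene camera. The side camera showed it 14 mm off, but the arm hid most of it in that view.
- **Side force:** about 9 N remained sideways on the wrist while pressing; I left it.
- **After hand-in:** the system gave no verdict, and I could not read the state again.

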